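Rap the stuck plaster cast out of its mould pot

TASK

A small plaster cast is stuck inside the tall metal mould pot that stands mouth-down among the others. Carry the pot, still mouth-down, over the dark wooden board and rap its rim on the board until the cast drops out, lift the pot off so that the cast is left standing upright on the board, and stand the empty pot mouth-down on the round cork mat.

Things in the scene. Friction and masses are not known exactly. Their poses are not given: they have to be found in the camera images.
- pot: Hollow aluminium pot, mouth-down, 100 mm tall, 0.16 kg, wall 3 mm, sturdy. Outside 64 mm across at the rim (below), tapering to 52 mm at 75 mm height, then straight, 52 mm, up to the closed top: grip there from above. Tallest of the upturned pots (the other is 55 mm tall); one its size stands mouth-up, full of plaster. Origin: centre of the rim plane; z: towards the closed end, up at the start.
- cast: Stepped round plaster plug, 55 mm tall, 0.1 kg, foot 48 mm and top 40 mm across, in the pot, foot 20 mm above the rim, held by friction, about twice its weight: stays while carried calmly. When the rim strikes a surface it slips on down and, after some 2.5 mm in all, drops: one to three brisk raps (0.15 to 0.3 m/s) from 30-50 mm up; mere pressing does nothing. Origin: centre of its foot, z up.
- board: Fixed square rapping board of dark wood, 150 by 150 mm, 30 mm thick. Origin: centre of its underside, on the table; its top is at 30 mm. Turned a little about the vertical.
- mat: Fixed round cork mat, 120 mm across, 6 mm thick. Origin: centre of its underside, on the table; its top is at 6 mm.
Things that resemble listed ones, but are neither listed nor needed, are in the scene too. Several things have the shape of the board; the one meant has the colours described above.

How it is judged:
By the outcome, as a careful person would: the job done as asked, in the order asked, and still so for the second after the job is handed in, with the robot touching nothing.
It also fails if it takes over 43 s, if anything falls off the work surface, if the arm or the gripper's body presses on something with over 40 N, if the wrist force passes 120 N, or if a joint passes its speed limit or range.

ROBOT

A 6-joint arm with a two-finger parallel gripper is mounted at the origin on the work surface. World frame = base frame: x ahead of the robot, y to its left, z up, the work surface at z = 0. Lengths are in mm, angles in rad, forces in N, time in s.
With the tool pointing down it reaches from about 325 to 1000 mm from the base axis. Payload 5.1 kg.
Tool frame: the origin (TCP) lies midway between the tips of the shut fingers; the grasp point (between the pads) lies 19 mm behind it; z points along the fingers, y is the line along which they close (so a half turn about z gives the same grasp; the last joint's range is limited). The gripper opens to 85 mm and grips with 20 to 120 N. Pads are 22 mm wide; open, the fingers measure 114 mm over their backs; the gripper's body (76 mm by 85 mm) begins 54 mm behind the grasp point. The pads swing forward as they close: fully open they stand 13 mm farther back than shut.
Start: joints at [-1.381, 0.124, 1.65, -0, 1.367, -0.083], TCP at [175.096, -625.96, 205.022] pointing down, gripper open.
Joint ranges: [-2.61, 2.61], [-1.02, 2.33], [0.03, 2.71], [-1.35, 4.49], [0.32, 2.68], [-2.91, 2.91]. Speed limits (rad/s): [2.57, 2.57, 3.14, 3.14, 3.14, 3.14].

INTERFACE

Orientations are given as a unit quaternion [x, y, z, w].
In Python, from workcell import bot gives the robot as it stands.
- The arm moves only by the tool step_arm, never from a script. Its argument "increments" is a list that holds one entry, the list of rows, each a list of 5 numbers: the gripper command: -1 is fully open, 1 is shut, values between are in proportion, then the shift along the tool's x, y, z as a fraction of full scale, then the turn about the tool's z as a fraction of full scale. In form: [[[gripper, tx, ty, tz, spin], ...]]. A call has exactly 8 rows; each row is the pose to reach, as a shift and turn from the pose commanded when the call began, along the tool's axes at that moment; what a row does not reach only later rows make up. Full scale, the value 1, is 40 cm for a shift and 0.5 rad for a turn. A row lasts 1/10 s, in which the tool goes at most 50 mm and 8.59 degrees, less where a joint would pass 70% of its speed; a pose out of reach is approached as far as the arm can. A call with a number of a shift or a turn outside -1 to 1 is refused whole. A call with a gripper value outside its range is refused whole. The fingers move at their own pace and stop on an object; "squeeze" is the grip in N (left out, the last holds). Time passes only in rows, so rows that repeat a pose let the fingers close, or fill a call up. It gives the time, the measured TCP pose, the force, the opening and the grip force at its end, in the units of the state.
- bot.observe(): the state, without advancing time (a new reading comes with each control period).
- bot.capture(name): name is "scene" or "side" or "wrist"; returns (picture, depth): 400x640x3 uint8, blue, green, red; 400x640 float32, mm along the optical axis (not along the pixel's ray), 0 where there is no reading.
- bot.calibration(name): a dict with "camera_matrix" (3x3 intrinsics, pixels), "pose" (4x4, takes a point from camera to world coordinates). Camera axes: x right, y up, looking along -z (the intrinsics and any distortion apply to the point x, -y, -z); pixel columns grow to the right and rows downward; lengths in mm; the calibration is good to about 2 mm. A picture is of the moment at which its call begins: read the wrist's pose just before it. calibration takes no time and is no camera call; for the wrist camera it gives the pose at the moment of the call.
- bot.sign_off(): hands the job in; it is judged then, once.
The state is a dict: "time": time; "q": joint angles; "joint_velocities": joint speeds; "joint_torque": joint torques, N m; "eef_pos": TCP position; "tcp_rot": TCP orientation; "wrist_force": force on the tool from outside, world axes, zero at the start; "ft_torque": the same for the moment, N m; "width": finger opening in mm; "gripper_force": force on a finger pad.
Only numpy, scipy, OpenCV 4.12 (cv2) and the standard library are available. Lean on these libraries where they do the work, as an engineer would, in place of code of your own. Each camera call takes 0.05 s, during which the arm holds its last target. There are 200 camera calls.

## Working session

There is one attempt and no reset: what is moved stays moved. The work goes in short steps, Python scripts to look and compute and a tool call to move; the robot and the scene stay as the last step left them, time stands still between calls to the robot, and variables do not carry over. Pictures are saved under pics/ and viewed, at most 10 in all, crops included, and the job is handed in when it is done.

Besides the shell and the picture viewer there is one more tool, called after "Request:" by a JSON object that holds its "name" and its "arguments", one argument or row to a line. step_arm: Moves the arm, as the interface text tells. Shift numbers are shares of 40 cm and turn numbers shares of 0.5 rad, none past 1 either way. Its arguments: {"type":"object","properties":{"increments":{"type":"array","items":{"type":"array","items":{"type":"array","items":{"type":"number"}}}},"squeeze":{"type":"number"}},"required":["increments"]}

```bash
mkdir -p pics; ls; cat > h.py <<'E'
from workcell import bot
import numpy as np, cv2
def grab(n):
    c=bot.calibration(n); im,d=bot.capture(n); return im,d,c
def pts(d,c):
    K=np.array(c["camera_matrix"]);T=np.array(c["pose"])
    v,u=np.mgrid[:d.shape[0],:d.shape[1]]
    P=np.stack([(u-K[0,2])/K[0,0]*d,-(v-K[1,2])/K[1,1]*d,-d],-1)
    return P@T[:3,:3].T+T[:3,3]
E
python3 - <<'E'
from h import *
print(bot.observe())
for n in("scene","side"):
    im,d,c=grab(n); cv2.imwrite(f"pics/{n}.png",im); np.savez(f"{n}.npz",im=im,d=d,K=c["camera_matrix"],T=c["pose"]); print({k:np.round(v,2) if not isinstance(v,str) else v for k,v in c.items()})
E
```

```text
pics
{'time': 0.0, 'q': array([-1.38058171e+00,  1.24494453e-01,  1.65168649e+00,  1.86024041e-05,
        1.36752527e+00, -8.25903696e-02]), 'joint_velocities': array([-1.17132211e-03, -1.89984540e-03, -9.25901717e-04, -9.39710605e-05,
        1.44750720e-03,  1.16481129e-03]), 'joint_torque': array([ 2.24097996e-03, -4.23607206e+01, -3.65451908e+01,  3.83183090e-05,
        6.93105510e-03,  7.97906125e-06]), 'eef_pos': array([ 174.98657956, -625.29850992,  203.75260835]), 'tcp_rot': array([ 9.90711298e-01,  1.35977965e-01, -4.77454776e-05, -1.05573783e-03]), 'wrist_force': array([ 0.63336613, -0.51962475, -1.12317186]), 'ft_torque': array([ 0.03234298,  0.00880524, -0.01727008]), 'gripper_force': 0.0, 'width': 85.42313988222688}
{'camera_matrix': array([[500.2 ,   0.  , 316.52],
       [  0.  , 500.2 , 204.4 ],
       [  0.  ,   0.  ,   1.  ]]), 'pose': array([[ 1.60000e-01, -7.70000e-01,  6.20000e-01,  1.15577e+03],
       [ 9.90000e-01,  1.20000e-01, -1.00000e-01, -1.05780e+02],
       [ 0.00000e+00,  6.30000e-01,  7.80000e-01,  9.71740e+02],
       [ 0.00000e+00,  0.00000e+00,  0.00000e+00,  1.00000e+00]])}
{'camera_matrix': array([[430.46,   0.  , 318.58],
       [  0.  , 430.46, 197.63],
       [  0.  ,   0.  ,   1.  ]]), 'pose': array([[-9.8000e-01,  8.0000e-02, -1.6000e-01,  2.6126e+02],
       [-1.8000e-01, -5.0000e-01,  8.4000e-01,  8.6164e+02],
       [-1.0000e-02,  8.6000e-01,  5.1000e-01,  5.6065e+02],
       [ 0.0000e+00,  0.0000e+00,  0.0000e+00,  1.0000e+00]])}
```

View pics/scene.png

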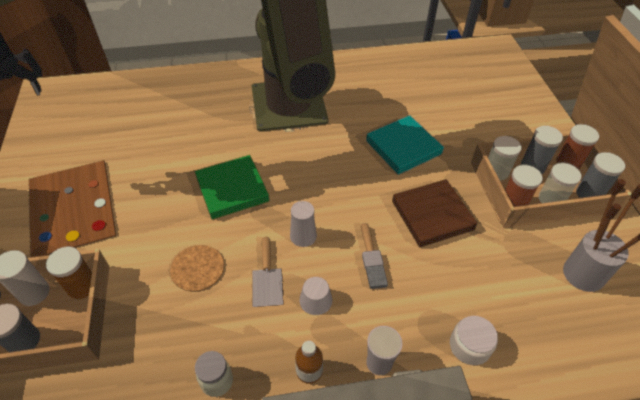

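View pics/side.png

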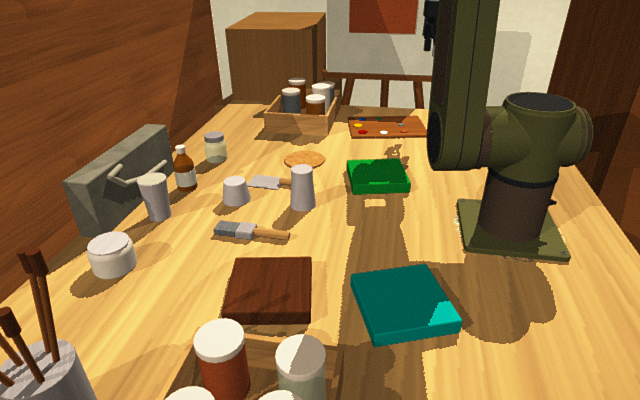

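Scene view: tall upturned pot at (303,223), short upturned pot at (316,296), and a mouth-up, plaster-filled pot at (384,350). The first fits the description because it's the tallest with its closed top up. The dark wooden board is at (433,212), with green and teal lookalikes at (232,185) and (404,144). The cork mat is at (197,267).

```bash
python3 - <<'E'
from h import *
out=[]
for n in("scene","side"):
    z=np.load(n+".npz"); P=pts(z["d"],dict(camera_matrix=z["K"],pose=z["T"])); im=z["im"]
    if n=="scene":
        cv2.imwrite("pics/crop.png",cv2.resize(im[180:390,250:490],None,fx=3,fy=2.8,interpolation=cv2.INTER_CUBIC)[:600])
    hsv=cv2.cvtColor(im,cv2.COLOR_BGR2HSV)
    ok=z["d"]>0
    def near(c,r): return ok&(np.hypot(P[...,0]-c[0],P[...,1]-c[1])<r)
    px=dict(scene=[(303,210),(433,205),(197,267),(316,287),(384,338)],side=[(302,172),(268,285),(304,160),(236,182),(154,180)])[n]
    C=[P[v,u] for u,v in px]; print(n,np.round(C))
    # pot top
    for k in (0,3,4):
        m=near(C[k],60)&(P[...,2]>25); q=P[m]; zt=np.percentile(q[:,2],98)
        t=q[q[:,2]>zt-5]
        (cx,cy),r=cv2.minEnclosingCircle(t[:,:2].astype(np.float32)); print("pot",k,"ztop",zt.round(1),np.round([cx,cy,r],1),"mid",((t.min(0)+t.max(0))/2).round(1),len(t))
    m=near(C[1],115)&(abs(P[...,2]-30)<5)&(hsv[...,2]<140); q=P[m][:,:2].astype(np.float32)
    print("board",cv2.minAreaRect(q), P[m][:,2].mean())
    m=near(C[2],80)&(hsv[...,1]>90)&(abs(P[...,2]-6)<2.5); q=P[m]
    print("mat",cv2.minEnclosingCircle(q[:,:2].astype(np.float32)),np.median(q,0))
    print("table z",np.median(P[ok&(abs(P[...,2])<15)&(P[...,0]>300)][:,2]))
    o=ok&(P[...,2]>60)&(P[...,0]>300)&(P[...,0]<900)&(abs(P[...,1])<300)
E
```

```text
scene [[ 477.  -24.   99.]
 [ 458.  295.   30.]
 [ 527. -273.    6.]
 [ 647.  -22.   54.]
 [ 797.   81.   98.]]
pot 0 ztop 102.9 [477.4 -26.2  26.6] mid [477.4 -26.  101.8] 312
pot 3 ztop 58.5 [650.6 -23.5  27.3] mid [650.2 -23.   56.8] 419
pot 4 ztop 103.4 [804.8  78.6  32.1] mid [805.1  79.2 101.7] 842
board ((468.1763000488281, 294.0431213378906), (152.82704162597656, 152.1083221435547), 10.476685523986816) 30.123515642532233
mat ((526.2599487304688, -275.0400390625), 79.11923217773438) [ 529.34860901 -273.95159947    6.21783789]
table z 0.6262299398235882
side [[ 469.   -7.  101.]
 [ 465.  303.   31.]
 [ 522. -260.    8.]
 [ 639.  -15.   55.]
 [ 792.   86.  101.]]
pot 0 ztop 102.0 [473.2 -25.8  27.8] mid [474.2 -24.7 100.1] 201
pot 3 ztop 57.6 [647.6 -20.3  28.6] mid [646.2 -19.5  55.3] 198
pot 4 ztop 102.4 [801.4  82.3  33.7] mid [802.1  81.6 100.7] 316
board ((465.4137878417969, 297.71063232421875), (149.85379028320312, 150.05682373046875), 11.590095520019531) 31.02620906746742
mat ((530.3035278320312, -259.1907958984375), 75.24593353271484) [ 525.6358554  -273.77997098    6.95402348]
table z 1.172178271791779
```

View pics/crop.png

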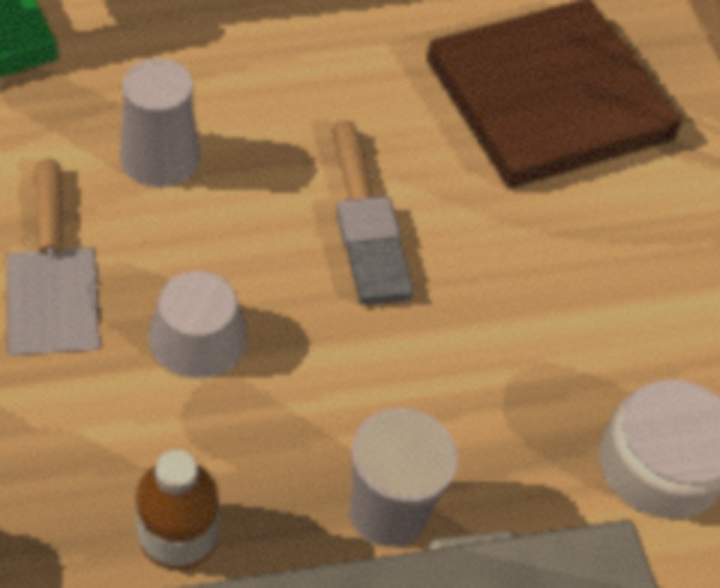

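The enlarged crop confirms it: the tall pot has its closed top up, the short one is also upturned, and the third is mouth-up and filled. The target pot is at about (475,-25), the board at (467,296) and the mat at (527,-274).

Request:
{"name": "step_arm", "arguments": {
  "increments": [
    [[-1,0.06,-0.07,0,0],[-1,0.15,-0.17,0,0],[-1,0.25,-0.28,0,0],[-1,0.35,-0.39,0,0],[-1,0.45,-0.5,0,0],[-1,0.55,-0.61,0,0],[-1,0.65,-0.72,0,0],[-1,0.75,-0.83,0,0]]
  ],
  "squeeze": 60
}}

```text
time: 0.9
eef_pos: [347.6, -277.5, 204.6]
tcp_rot: [0.991, 0.136, 0.0, -0.0]
wrist_force: [1.2, -0.7, -0.9]
width: 85.2
gripper_force: 0.0
```

Request:
{"name": "step_arm", "arguments": {
  "increments": [
    [[-1,0.1,-0.11,0,0],[-1,0.2,-0.22,0,0],[-1,0.28,-0.31,0,0],[-1,0.34,-0.37,0,0],[-1,0.3775,-0.413,0,0],[-1,0.3775,-0.413,0,0],[-1,0.3775,-0.413,0,0],[-1,0.3775,-0.413,0,0]]
  ]
}}

```text
time: 1.7
eef_pos: [447.8, -80.6, 204.7]
tcp_rot: [0.991, 0.135, -0.0, 0.0]
wrist_force: [-0.1, 0.1, 0.4]
width: 85.0
gripper_force: 0.0
```

```bash
python3 - <<'E'
from h import *
s=bot.observe(); print(s["eef_pos"],s["tcp_rot"],s["q"])
im,d,c=grab("wrist"); cv2.imwrite("pics/w1.png",im)
P=pts(d,c); m=(d>0)&(P[...,2]>93)&(P[...,2]<108)&(np.hypot(P[...,0]-475,P[...,1]+25)<45)
q=P[m]; print(len(q),np.median(q[:,2]) if len(q) else 0, cv2.minEnclosingCircle(q[:,:2].astype(np.float32)) if len(q) else 0)
E
```

```text
[447.80107646 -80.59030996 204.70492124] [ 9.90791861e-01  1.35393400e-01 -3.38023424e-04  4.66263268e-05] [-2.95895028e-01 -3.26638667e-01  2.06686653e+00 -3.72872017e-04
  1.40193980e+00  1.00334304e+00]
3546 99.47322880430642 ((475.2569580078125, -24.803556442260742), 25.935754776000977)
```

View pics/w1.png

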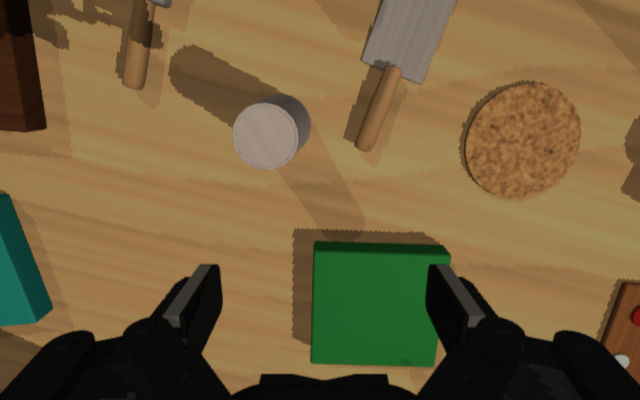

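Wrist view: the pot top is at (266,135), with no obstruction around it. The wrist depth puts it at (475.3,-24.8), which agrees with the earlier estimate.

Request:
{"name": "step_arm", "arguments": {
  "increments": [
    [[-1,0.05,-0.056,0,0],[-1,0.09,-0.1,0,0],[-1,0.1037,-0.116,0.04,0],[-1,0.1037,-0.116,0.1,0],[-1,0.1037,-0.116,0.14,0],[-1,0.1037,-0.116,0.15,0],[-1,0.1037,-0.116,0.15,0],[-1,0.1037,-0.116,0.15,0]]
  ]
}}

```text
time: 2.55
eef_pos: [476.3, -24.6, 146.1]
tcp_rot: [0.991, 0.135, 0.001, 0.0]
wrist_force: [0.8, -0.4, -0.1]
width: 85.3
gripper_force: 0.0
```

```bash
python3 - <<'E'
from h import *
s=bot.observe(); print(s["eef_pos"],s["tcp_rot"])
im,d,c=grab("wrist")
P=pts(d,c); m=(d>0)&(P[...,2]>95)&(P[...,2]<105)&(np.hypot(P[...,0]-475,P[...,1]+25)<35)
q=P[m]; print(len(q),np.median(q[:,2]) if len(q) else 0, cv2.minEnclosingCircle(q[:,:2].astype(np.float32)) if len(q) else 0)
E
```

```text
[476.29556911 -24.64809516 146.10980239] [9.90789094e-01 1.35411565e-01 7.81503288e-04 2.62281932e-04]
4744 99.39934169068454 ((475.2032775878906, -24.624082565307617), 26.10956573486328)
```

Request:
{"name": "step_arm", "arguments": {
  "increments": [
    [[-1,-0.002,0,0.06,0],[-1,-0.002,0,0.12,0],[-1,-0.002,0,0.17,0],[-1,-0.002,0,0.197,0],[-1,-0.002,0,0.2,0],[-1,-0.002,0,0.2,0],[1,-0.002,0,0.2,0],[1,-0.002,0,0.2,0]]
  ],
  "squeeze": 60
}}

```text
time: 3.4
eef_pos: [476.0, -24.3, 66.4]
tcp_rot: [0.991, 0.136, 0.001, 0.0]
wrist_force: [0.3, 0.1, -0.1]
width: 59.2
gripper_force: 0.0
```

Request:
{"name": "step_arm", "arguments": {
  "increments": [
    [[1,0,0,0,0],[1,0,0,0,0],[1,0,0,0,0],[1,0,0,0,0],[1,0,0,0,0],[1,0,0,0,0],[1,0,0,0,0],[1,0,0,0,0]]
  ]
}}

```text
time: 4.2
eef_pos: [476.3, -24.5, 66.9]
tcp_rot: [0.991, 0.136, 0.001, 0.0]
wrist_force: [-0.8, -0.5, 6.4]
width: 48.6
gripper_force: 61.0
```

Request:
{"name": "step_arm", "arguments": {
  "increments": [
    [[1,0,0,-0.01,0],[1,0,0,-0.035,0],[1,0,0,-0.075,0],[1,0,0,-0.12,0],[1,0,0,-0.165,0],[1,0,0,-0.195,0],[1,0,0,-0.21,0],[1,0,0,-0.21,0]]
  ]
}}

```text
time: 5.0
eef_pos: [475.3, -24.2, 149.7]
tcp_rot: [0.991, 0.136, 0.001, 0.0]
wrist_force: [-0.1, 0.4, -3.7]
width: 48.7
gripper_force: 62.5
```

```bash
python3 - <<'E'
from h import *
s=bot.observe(); print(s["eef_pos"],s["tcp_rot"],s["wrist_force"],s["width"])
im,d,c=grab("side"); cv2.imwrite("pics/s2.png",im[60:260,180:480].repeat(2,0).repeat(2,1))
E
```

```text
[475.29240826 -24.19431155 149.73516676] [9.90711005e-01 1.35982662e-01 6.20999653e-04 1.84551691e-04] [-0.14036017  0.3579477  -3.7084751 ] 48.662804643264494
```

View pics/s2.png

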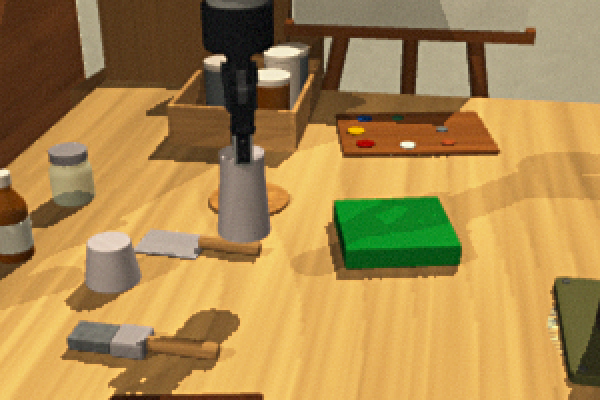

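Side view: the pot hangs upright in the gripper at (244,195) in the crop. The cast isn't on the table, so it is still inside.

Request:
{"name": "step_arm", "arguments": {
  "increments": [
    [[1,0.003,-0.011,0,0],[1,0.011,-0.043,0,0],[1,0.023,-0.092,0,0],[1,0.039,-0.154,0,0],[1,0.057,-0.226,0,0],[1,0.077,-0.306,0,0],[1,0.098,-0.388,0,0],[1,0.1185,-0.471,0,0]]
  ]
}}

```text
time: 5.85
eef_pos: [468.9, 172.2, 148.3]
tcp_rot: [0.991, 0.136, -0.001, -0.0]
wrist_force: [0.5, 0.5, -3.7]
width: 48.4
gripper_force: 62.6
```

Request:
{"name": "step_arm", "arguments": {
  "increments": [
    [[1,0.02,-0.079,0,0],[1,0.038,-0.151,0,0],[1,0.054,-0.213,0,0],[1,0.066,-0.262,0,0],[1,0.074,-0.294,0,0],[1,0.077,-0.3055,0,0],[1,0.077,-0.3055,0,0],[1,0.077,-0.3055,0,0]]
  ]
}}

```text
time: 6.65
eef_pos: [466.5, 295.5, 148.8]
tcp_rot: [0.991, 0.136, -0.0, 0.0]
wrist_force: [0.3, -0.2, -3.5]
width: 48.8
gripper_force: 62.6
```

```bash
python3 - <<'E'
from h import *
s=bot.observe(); print(s["eef_pos"],s["tcp_rot"],s["wrist_force"],s["width"],s["q"])
for n in("scene","side"):
    im,d,c=grab(n); P=pts(d,c)
    m=(d>0)&(np.hypot(P[...,0]-467,P[...,1]-296)<40)&(P[...,2]>50)&(P[...,2]<140); print(n,np.percentile(P[m][:,2],[0.5,1,2,5,95]))
    if n=="side": cv2.imwrite("pics/s3.png",im[120:360,170:410].repeat(2,0).repeat(2,1))
E
```

```text
[466.46572184 295.45198969 148.76314303] [ 9.90740803e-01  1.35766432e-01 -2.51281773e-04  2.72180024e-04] [ 0.3308656  -0.16546808 -3.4631517 ] 48.84099271767414 [ 4.67572357e-01 -4.93942476e-02  1.92507226e+00 -3.68137654e-04
  1.26656699e+00  1.76610502e+00]
scene [ 82.49802859  83.2484845   84.68917996  85.83497434 136.88830794]
side [ 83.4574062   84.12703464  84.74570133  86.32644113 136.84756746]
```

View pics/s3.png

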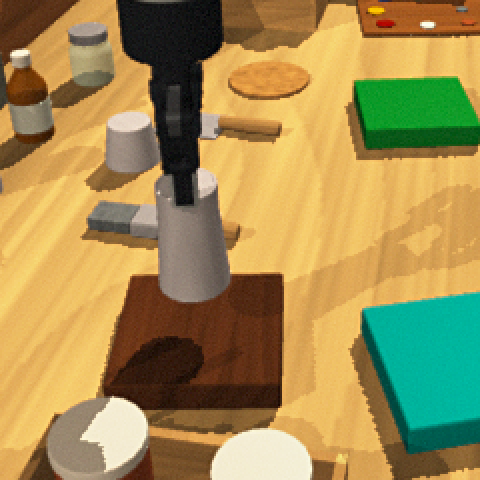

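Side view: the pot hangs over the middle of the board with its rim at about z = 83. Contact should come at TCP z of about 97, so I'll rap now with a firmer grip.

Request:
{"name": "step_arm", "arguments": {
  "increments": [
    [[1,0,0,0,0],[1,0,0,0.02,0],[1,0,0,0.08,0],[1,0,0,0.14,0],[1,0,0,0.128,0],[1,0,0,0.128,0],[1,0,0,0.128,0],[1,0,0,0.128,0]]
  ],
  "squeeze": 90
}}

```text
time: 7.55
eef_pos: [466.6, 296.0, 97.8]
tcp_rot: [0.991, 0.136, 0.0, -0.0]
wrist_force: [-0.2, -0.3, -2.2]
width: 47.5
gripper_force: 121.1
```

Request:
{"name": "step_arm", "arguments": {
  "increments": [
    [[1,0,0,-0.003,0],[1,0,0,-0.008,0],[1,0,0,-0.015,0],[1,0,0,-0.02,0],[1,0,0,-0.02,0],[1,0,0,-0.02,0],[1,0,0,-0.02,0],[1,0,0,-0.02,0]]
  ],
  "squeeze": 70
}}

```text
time: 8.35
eef_pos: [466.5, 296.0, 105.7]
tcp_rot: [0.991, 0.136, -0.0, 0.0]
wrist_force: [0.4, -0.0, -2.7]
width: 47.2
gripper_force: 121.1
```

```bash
python3 - <<'E'
from h import *
F=[]
for i in range(3):
    im,d,c=grab("side"); s=bot.observe(); F.append(s["wrist_force"][2])
print(F,s["eef_pos"],s["width"],s["gripper_force"])
cv2.imwrite("pics/s4.png",im[180:330,200:340].repeat(4,0).repeat(4,1))
E
```

```text
[np.float64(-2.4752791381022963), np.float64(-1.615813273951777), np.float64(-1.9516457827575102)] [466.51974769 296.01624458 105.72679566] 47.21509508113238 121.05157075216994
```

View pics/s4.png

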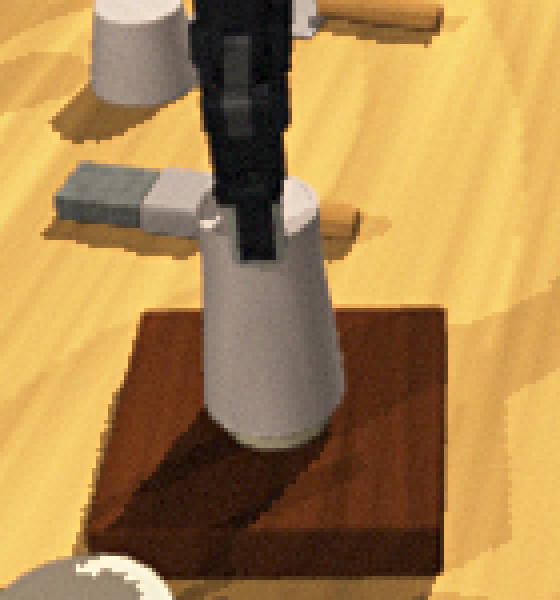

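Side view: the plaster foot shows below the raised rim at (275,440) in the crop, so one rap was enough. The force reading has also dropped by the cast's weight. Now I'll lift straight up.

Request:
{"name": "step_arm", "arguments": {
  "increments": [
    [[1,0,0,-0.005,0],[1,0,0,-0.02,0],[1,0,0,-0.045,0],[1,0,0,-0.075,0],[1,0,0,-0.11,0],[1,0,0,-0.15,0],[1,0,0,-0.185,0],[1,0,0,-0.2,0]]
  ]
}}

```text
time: 9.3
eef_pos: [467.7, 296.6, 188.9]
tcp_rot: [0.991, 0.136, 0.002, -0.001]
wrist_force: [-0.6, -0.4, -1.4]
width: 47.1
gripper_force: 121.1
```

```bash
python3 - <<'E'
from h import *
s=bot.observe(); print(s["eef_pos"],s["tcp_rot"],s["wrist_force"],s["width"])
for n in("scene","side"):
    im,d,c=grab(n); P=pts(d,c)
    r=np.hypot(P[...,0]-467,P[...,1]-296)
    m=(d>0)&(r<60)&(P[...,2]>36)&(P[...,2]<95); q=P[m]; t=q[q[:,2]>np.percentile(q[:,2],97)-4]
    print(n,np.percentile(q[:,2],[1,50,97]),(q.min(0)+q.max(0))/2)
    m=(d>0)&(r<45)&(P[...,2]>95)&(P[...,2]<140); q=P[m]; print("pot low",np.percentile(q[:,2],[.5,1,3]))
    cv2.imwrite(f"pics/{n}5.png",im[120:330,180:400].repeat(2,0).repeat(2,1) if n=="side" else im)
E
```

```text
[467.68820346 296.58789642 188.86906736] [ 9.90706833e-01  1.35999138e-01  1.94207090e-03 -6.59165461e-04] [-0.58953306 -0.35172631 -1.36939642] 47.11985833381024
scene [36.99600034 68.72814538 87.41139875] [470.49027347 295.9798195   62.32248262]
pot low [125.70208028 126.81407772 127.46876517]
side [36.80807614 69.93873643 87.22624424] [464.35623707 299.08408209  62.53536447]
pot low [128.37182558 128.55133371 128.86034781]
```

View pics/side5.png

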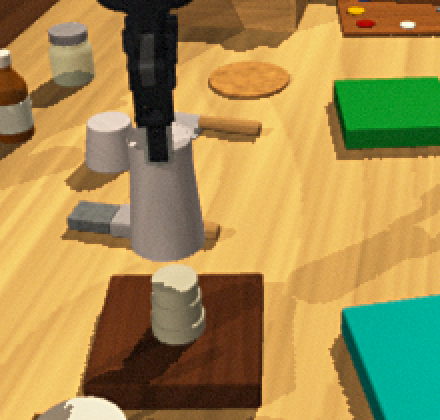

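Side view: the cast stands upright mid-board at (178,303) in the crop, clear of the pot above it. Next is the mat.

Request:
{"name": "step_arm", "arguments": {
  "increments": [
    [[1,-0.002,0.01,0,0],[1,-0.007,0.04,0,0],[1,-0.017,0.1,0,0],[1,-0.031,0.18,0,0],[1,-0.046,0.27,0,0],[1,-0.061,0.36,0,0],[1,-0.076,0.45,0,0],[1,-0.092,0.54,0,0]]
  ]
}}

```text
time: 10.2
eef_pos: [488.6, 75.8, 184.9]
tcp_rot: [0.991, 0.136, -0.001, 0.0]
wrist_force: [0.6, 0.4, -2.8]
width: 47.2
gripper_force: 121.0
```

Request:
{"name": "step_arm", "arguments": {
  "increments": [
    [[1,-0.015,0.09,0,0],[1,-0.03,0.18,0,0],[1,-0.046,0.27,0,0],[1,-0.061,0.36,0,0],[1,-0.076,0.45,0,0],[1,-0.092,0.54,0,0],[1,-0.105,0.62,0,0],[1,-0.115,0.68,0,0]]
  ]
}}

```text
time: 11.0
eef_pos: [517.1, -198.7, 184.7]
tcp_rot: [0.991, 0.135, -0.001, -0.0]
wrist_force: [-0.2, 0.1, -2.1]
width: 47.2
gripper_force: 121.0
```

Request:
{"name": "step_arm", "arguments": {
  "increments": [
    [[1,-0.01,0.055,0,0],[1,-0.017,0.1,0,0],[1,-0.024,0.14,0,0],[1,-0.029,0.17,0,0],[1,-0.032,0.19,0,0],[1,-0.033,0.194,0,0],[1,-0.033,0.194,0,0],[1,-0.033,0.194,0,0]]
  ]
}}

```text
time: 11.8
eef_pos: [526.6, -273.9, 185.8]
tcp_rot: [0.991, 0.136, 0.0, -0.0]
wrist_force: [-0.1, -0.1, -2.5]
width: 47.0
gripper_force: 121.0
```

```bash
python3 - <<'E'
from h import *
s=bot.observe(); print(s["eef_pos"],s["tcp_rot"],s["wrist_force"],s["width"],s["time"])
for n in("scene","side"):
    im,d,c=grab(n); P=pts(d,c); hsv=cv2.cvtColor(im,cv2.COLOR_BGR2HSV)
    r=np.hypot(P[...,0]-s["eef_pos"][0],P[...,1]-s["eef_pos"][1])
    m=(d>0)&(r<45)&(P[...,2]>90)&(P[...,2]<185)&(hsv[...,1]<70)&(hsv[...,2]>90); q=P[m]; print(n,"pot low",np.percentile(q[:,2],[.5,1,3]))
    z=np.load(n+".npz"); P=pts(z["d"],dict(camera_matrix=z["K"],pose=z["T"])); hsv=cv2.cvtColor(z["im"],cv2.COLOR_BGR2HSV)
    m=(z["d"]>0)&(abs(P[...,2]-6.5)<4)&(np.hypot(P[...,0]-527,P[...,1]+274)<80); print(hsv[m].mean(0))
    q=P[(z["d"]>0)&(P[...,2]>4)&(P[...,2]<12)&(np.hypot(P[...,0]-527,P[...,1]+274)<75)]
    print("mat rng",(np.percentile(q,1,0)+np.percentile(q,99,0))/2, np.percentile(q,99,0)-np.percentile(q,1,0))
E
```

```text
[ 526.58653323 -273.88174738  185.83572883] [ 9.90660072e-01  1.36354690e-01  2.27303664e-06 -1.39914656e-04] [-0.05682715 -0.05923322 -2.52508012] 47.02757852441004 11.8
scene pot low [126.84826081 127.94564226 129.75578144]
[ 14.69961796 149.12129895 170.69245463]
mat rng [ 528.04845056 -274.21667069    7.23860814] [114.42959034 113.11047098   6.16261155]
side pot low [125.65709483 125.85032647 127.58664809]
[ 16.86131387 173.86313869 227.73175182]
mat rng [ 524.16859167 -275.45206615    6.87547953] [111.75553339 106.62902438   4.81197676]
```

Request:
{"name": "step_arm", "arguments": {
  "increments": [
    [[1,0,0,0.02,0],[1,0,0,0.08,0],[1,0,0,0.15,0],[1,0,0,0.21,0],[1,0,0,0.25,0],[1,0,0,0.267,0],[1,0,0,0.27,0],[1,0,0,0.27,0]]
  ]
}}

```text
time: 12.7
eef_pos: [527.2, -274.9, 78.8]
tcp_rot: [0.991, 0.136, 0.001, 0.001]
wrist_force: [0.0, 0.0, -2.3]
width: 47.1
gripper_force: 121.1
```

```bash
python3 - <<'E'
from h import *
s=bot.observe(); print(s["eef_pos"],s["wrist_force"],s["time"])
for n in("scene","side"):
    im,d,c=grab(n); P=pts(d,c); hsv=cv2.cvtColor(im,cv2.COLOR_BGR2HSV)
    r=np.hypot(P[...,0]-s["eef_pos"][0],P[...,1]-s["eef_pos"][1])
    m=(d>0)&(r<45)&(P[...,2]>9)&(P[...,2]<70)&(hsv[...,1]<70)&(hsv[...,2]>90); q=P[m]; print(n,"pot low",np.percentile(q[:,2],[.5,1,3,6]))
E
```

```text
[ 527.20380691 -274.90280514   78.79237018] [ 0.0086258   0.02298047 -2.28362315] 12.7
scene pot low [18.14081075 19.10087076 21.35081016 22.65446134]
side pot low [19.15883149 20.17170474 21.31968306 22.65006327]
```

Request:
{"name": "step_arm", "arguments": {
  "increments": [
    [[1,0,0,0.003,0],[1,0,0,0.006,0],[1,0,0,0.009,0],[1,0,0,0.012,0],[1,0,0,0.015,0],[1,0,0,0.018,0],[1,0,0,0.02,0],[1,0,0,0.02,0]]
  ]
}}

```text
time: 13.6
eef_pos: [526.4, -274.5, 69.6]
tcp_rot: [0.991, 0.136, -0.0, -0.0]
wrist_force: [0.1, -0.4, -1.6]
width: 47.3
gripper_force: 121.1
```

Request:
{"name": "step_arm", "arguments": {
  "increments": [
    [[1,0,0,0.0015,0],[1,0,0,0.003,0],[1,0,0,0.0045,0],[1,0,0,0.005,0],[1,0,0,0.005,0],[1,0,0,0.005,0],[1,0,0,0.005,0],[1,0,0,0.005,0]]
  ]
}}

```text
time: 14.4
eef_pos: [526.8, -274.6, 68.4]
tcp_rot: [0.991, 0.136, 0.0, 0.0]
wrist_force: [-1.8, 2.0, 6.0]
width: 47.2
gripper_force: 121.9
```

Request:
{"name": "step_arm", "arguments": {
  "increments": [
    [[-0.1,0,0,0,0],[-0.2,0,0,0,0],[-0.3,0,0,0,0],[-0.4,0,0,0,0],[-0.6,0,0,0,0],[-0.8,0,0,0,0],[-1,0,0,0,0],[-1,0,0,0,0]]
  ],
  "squeeze": 20
}}

```text
time: 15.2
eef_pos: [526.5, -274.5, 67.8]
tcp_rot: [0.991, 0.136, 0.0, 0.0]
wrist_force: [0.4, -0.3, -0.3]
width: 85.3
gripper_force: 0.0
```

Request:
{"name": "step_arm", "arguments": {
  "increments": [
    [[-1,0,0,0,0],[-1,0,0,-0.02,0],[-1,0,0,-0.07,0],[-1,0,0,-0.14,0],[-1,0,0,-0.21,0],[-1,0,0,-0.28,0],[-1,0,0,-0.3,0],[-1,0,0,-0.3,0]]
  ]
}}

```text
time: 16.0
eef_pos: [527.4, -275.1, 189.9]
tcp_rot: [0.991, 0.136, 0.001, 0.001]
wrist_force: [0.4, -0.3, 0.3]
width: 85.4
gripper_force: 0.0
```

```bash
python3 - <<'E'
from h import *
s=bot.observe(); print(s["eef_pos"],s["wrist_force"],s["width"],s["time"])
for n in("scene","side"):
    im,d,c=grab(n); P=pts(d,c)
    for nm,x,y,z0,z1 in(("pot",527,-274.5,95,112),("cast",467,296,78,95)):
        q=P[(d>0)&(np.hypot(P[...,0]-x,P[...,1]-y)<45)&(P[...,2]>z0)&(P[...,2]<z1)]
        print(n,nm,(q.min(0)+q.max(0))/2,np.ptp(q,0),np.median(q[:,2]))
    if n=="side": o=im
cv2.imwrite("pics/s6.png",o)
E
```

```text
[ 527.42661531 -275.05927485  189.90603008] [ 0.40919405 -0.3295083   0.26972684] 85.413300520084 16.0
scene pot [ 530.0081373  -273.27643167  103.36574226] [51.62860888 50.5263933  16.45878082] 106.06375148592355
scene cast [467.70409413 296.7341142   84.19648992] [41.78851087 41.4920673  11.96382369] 85.07755874243276
side pot [ 525.79439362 -270.14026768  102.02285779] [48.93375574 54.69678708 14.02532693] 106.02677167157657
side cast [464.32605882 298.38201387  83.53636585] [39.97406755 41.66945624 10.97110484] 85.8780756931491
```

View pics/s6.png

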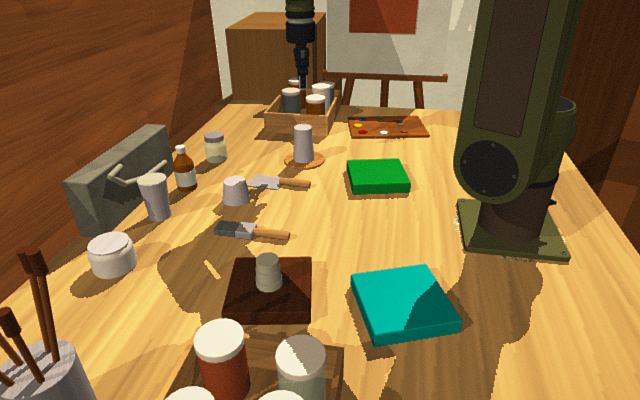

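The pot stands mouth-down on the mat at (303,145), the cast is upright on the board at (268,272), and the gripper is open and clear of both. I'm handing the job in.

```bash
python3 -c "
from workcell import bot; print(bot.sign_off())"
```

```text
the job is handed in; nothing more can be done
None
```

The job is handed in, at about 16 s of the 43 s allowed: one rap freed the cast, which stands upright on the dark board, and the empty pot stands mouth-down on the cork mat.

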